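Hang a freshly moulded can on the hook and shut the keeper

ROBOT

A 6-joint arm with a two-finger parallel gripper is mounted at the origin on the work surface. World frame = base frame: x ahead of the robot, y to its left, z up, the work surface at z = 0. Lengths are in m, angles in rad, forces in N, time in s.
With the tool pointing down it reaches from about 0.35 to 0.8 m from the base axis. Payload 7.3 kg.
Tool frame: the origin (TCP) lies between the finger pads; the fingertips stand 25 mm ahead of it and the grasp point (between the pads) lies 6 mm ahead of it (r.tip_extent is the distance from the TCP to the fingertips, in m); z points along the fingers, y is the line along which they close (so a half turn about z gives the same grasp; the last joint's range is limited). The gripper opens to 85 mm and grips with 20 to 120 N. Pads are 22 mm wide; open, the fingers measure 114 mm over their backs; the gripper's body (76 mm by 85 mm) begins 54 mm behind the grasp point. The pads swing forward as they close: fully open they stand 13 mm farther back than shut.
Start: joints at [0.982, 0.342, 1.524, -0, 1.275, -0.146], TCP at [0.225, 0.474, 0.226] pointing down, gripper open.
Joint ranges: [-2.53, 2.53], [-0.77, 2.02], [0.04, 2.7], [-1, 4.14], [0.28, 2.66], [-3.11, 3.11]. Speed limits (rad/s): [2.57, 2.57, 3.14, 3.14, 3.14, 3.14].

INTERFACE

Orientations are given as a unit quaternion [x, y, z, w].
In Python, from workcell import r, command_gripper, optics gives the robot as it stands. The module is installed in compiled form; this text tells all that it offers. Calls block until the motion is done:
- r.reach(position, orientation): joint-space move of the TCP to a pose.
- r.move_straight(position, orientation=None, speed=0.15, max_force=None): straight line of the TCP; orientation=None keeps the orientation; speed is the mean speed in m/s. With max_force (N) it stops when the force on the tool has changed by that much, and returns True; else False.
- r.movej(angles): joint-space move.
- command_gripper(opening, force=None): finger opening in m; force is the grip in N (None keeps the last); returns when the fingers have stopped.
- r.hold(seconds).
- r.solve_ik(position, orientation): joint angles nearest the present ones, or None.
- r.read_state(): the state.
- optics.get_image(name): name is "scene" or "top" or "wrist"; returns (picture, depth): 480x640x3 uint8, red, green, blue; 480x640 float32, m along the optical axis (not along the pixel's ray), 0 where there is no reading.
- optics.camera_model(name): a dict with "K" (3x3 intrinsics, pixels), "R" (3x3) and "t" (3): a world point X has camera coordinates R X + t; the wrist camera has in their place "tool_from_camera" (4x4, takes a point from camera to tool coordinates, whose origin is the TCP and whose axes are the flange's). Camera axes: x right, y down, z forward; pixel columns grow to the right and rows downward; lengths in m; the calibration is good to about 2 mm. A picture is of the moment at which its call begins: read the wrist's pose just before it. camera_model takes no time and is no camera call.
A pose or a line that the arm cannot do raises r.PlanningError and nothing moves.
- r.finish_job(): hands the job in; it is judged then, once.
The state is a dict: "time_s": time; "joint_positions": joint angles; "dq": joint speeds; "tau": joint torques, N m; "eef_pos": TCP position; "eef_rot": TCP orientation; "contact_force": force on the tool from outside, world axes, zero at the start; "torque": the same for the moment, N m; "grip_width": finger opening in m; "grip_force": force on a finger pad.
Only numpy, scipy, OpenCV 4.12 (cv2) and the standard library are available. Lean on these libraries where they do the work, as an engineer would, in place of code of your own. Each camera call takes 0.05 s, during which the arm holds its last target. There are 200 camera calls.

TASK

Lift the moulded can straight up out of the cooling jig and stand it gently upright on the rubber mat, letting go of it. Then take it again by one side of its handle, so that the raised middle of the handle is free, and hang it gently on the stand's hook with the hook seated up inside that raised middle. Finally swing the stand's keeper fully down over the hook, leave the can hanging straight, and leave the bottle, the caps and the brush where they are.

Things in the scene. Friction and masses are not known exactly. Their poses are not given: they have to be found in the camera images.
- can: slim moulded can, off-white plastic, 0.2 to 0.4 kg, starting upright in the jig. Origin: centre of its underside; z up, y along its length, x across its thickness. Body 38 (x) x 160 (y) x 85 (z); stub neck 28 across, 12 high, on top at y = -46. A rigid handle, a bar 16 wide (x) and 10 high, arches over it in the plane x = 0 on uprights at y = +-70. Centre of mass near z = 50.
- can_hump (a point): on the can: middle of the underside of the handle's raised middle (a hump with sloping sides), 133 over the can's base at x = y = 0. The bar here is level for |y| < 14, its centre at z = 138. The opening below is 21 wide (y) at the top, about 33 at z = 113; the hook's rod seats here
- can_side (a point): on the can: bar centre of one level side length of the handle, at x = 0, y = +46, z = 118. Each side length is level from |y| = 22 to 70; the other is its mirror image at y = -46
- jig: cooling jig fixed to the bench. Origin: centre of its underside. Steel base 130 (x) x 200 (y) x 12, the can standing on it with its axes along the jig's. Two upright aluminium pockets, 140 high over the bench, enclose the can's ends and the handle's sides (|y| 27 to 87, inner gap 42 in x, too narrow for fingers), 2 to 3 clear of the can; only the raised middle of the handle is free.
- jig_mouth (a point): on the jig: centre, level with the pockets' open tops, 140 over the bench. The can leaves only straight up, until its base is above this
- mat: black rubber mat with a grey grid, fixed, 200 (x) x 220 (y) x 6 thick. Origin: centre of its underside. The can may be stood on it at any yaw, its centre within 70 of the mat's centre.
- stand: hook stand fixed to the bench: grey base plate 12 high, post 24 wide up to 237, steel hook. Origin: on the bench under the hook's seat. The can is hung with its y axis across the rod (the stand's y), coming in from the stand's -x side with the handle held above the hook's tip and the can's body below the rod, then lowered
- hook_seat (a point): top of the hook's rod at the middle of the seat, 220 over the bench; axes as the stand's. The rod is round, 10 thick, along the stand's x, from the post's face (x = +48) to x = -24, where it turns up to a tip at x = -30 whose top is 13 above this point
- keeper (a joint): angle of the keeper, a flat steel bar 92 long, 14 wide, 8 thick, hinged at the post's top about the stand's y. 0 = level above the rod, closing the hook, its underside 19 above the rod's top; 1.57 = upright; starts at 1.8 to 2.0, leaning back to the stand's +x. Stiff hinge (0.06 N m), stays where left; push the bar's back over towards -x, then down
- keeper_hinge (a point): the keeper's hinge axis at the post's top, stand x = +56, 243 over the bench; axes as the stand's
- keeper_end (a point): the free end of the keeper bar, 92 from the hinge
- bottle: bystander: clear plastic bottle, 56 diameter, 150 high; origin under its centre
- caps: bystander: two stacked off-white moulded caps in one piece, 72 diameter, 40 high; origin under its centre
- brush: bystander: bench brush lying flat, 180 long along its x axis; origin under its middle
Mind the look-alikes: they are no part of the job. Of the things that look like the can, the largest one is meant.

How it is judged:
By the outcome, as a careful person would: the job done as asked, in the order asked, and still so for the second after the job is handed in, with the robot touching nothing.
It also fails if it takes over 72 s, if anything falls off the work surface, if the arm or the gripper's body presses on something with over 40 N, if the wrist force passes 120 N, or if a joint passes its speed limit or range.

## Working session

There is one attempt and no reset: what is moved stays moved. The work goes in short steps, each a Python script; the robot and the scene stay as the last script left them, time stands still between calls to the robot, and variables do not carry over. Pictures are saved under pics/ and viewed, at most 13 in all, crops included, and the job is handed in when it is done.

```bash
mkdir -p pics; cat > h.py <<'E'
import numpy as np, cv2
from workcell import r, command_gripper, optics
from scipy.spatial.transform import Rotation as Ro
def cloud(name):
    s=r.read_state(); im,d=optics.get_image(name); m=optics.camera_model(name)
    K=np.array(m["K"]); v,u=np.mgrid[:480,:640]
    c=np.dstack([(u-K[0,2])/K[0,0]*d,(v-K[1,2])/K[1,1]*d,d])
    if name=="wrist":
        T=np.array(m["tool_from_camera"]); p=c@T[:3,:3].T+T[:3,3]
        w=p@Ro.from_quat(s["eef_rot"]).as_matrix().T+np.array(s["eef_pos"])
    else: w=(c-np.array(m["t"]))@np.array(m["R"])
    w[d==0]=np.nan
    return im,w
def save(n,im): cv2.imwrite("pics/"+n,np.ascontiguousarray(im[...,::-1]))
E
python3 - <<'E'
from h import *
a=[]
for n in("scene","top"):
    im,w=cloud(n); np.savez(f"{n}.npz",im=im,w=w); save(n+"0.png",im)
    m=optics.camera_model(n); print(n,np.round(-np.array(m["R"]).T@np.array(m["t"]),3),np.array(m["K"])[0,0])
print(r.read_state()["eef_rot"], r.tip_extent)
E
```

```text
scene [1.13  0.197 0.935] 455.81185237382243
top [0.28  0.002 1.257] 581.2876856145407
[ 2.19621033e-01  9.75585001e-01 -6.64932551e-04 -2.54618626e-04] 0.025
```

View pics/scene0.png

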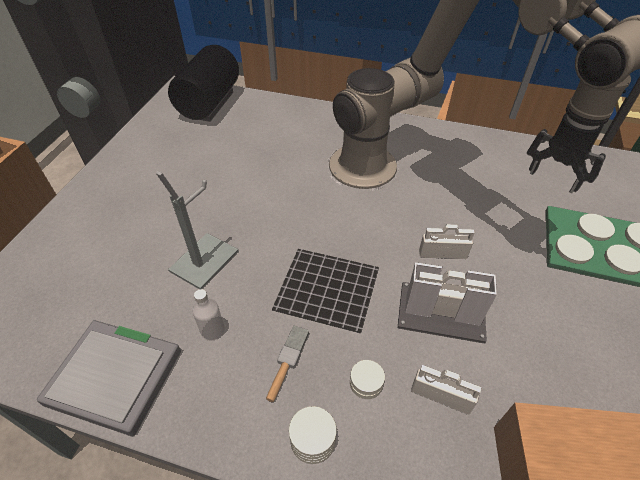

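View pics/top0.png

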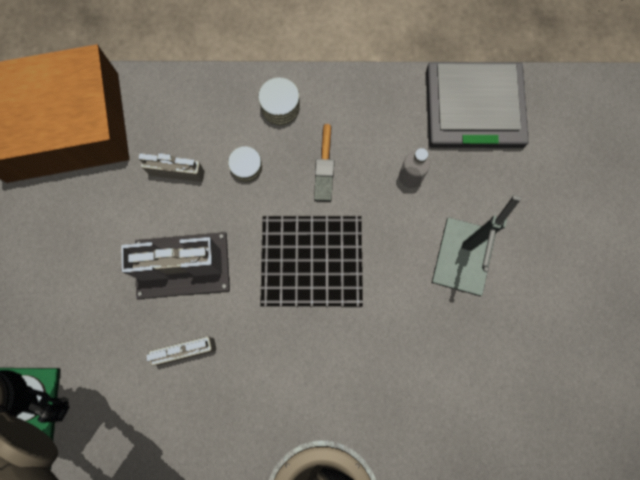

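Candidates for the can: the one in the jig, scene (452,285) / top (168,255); loose look-alikes at scene (447,242) / top (180,350) and scene (447,388) / top (168,163). I choose the one in the jig, which also looks largest. The stand is at top (465,250), with its hook rod running from (497,225) to (487,268). The mat is at top (312,261).

```bash
python3 - <<'E'
from h import *
S=np.load("scene.npz");T=np.load("top.npz")
def rect(p): 
    c,s,a=cv2.minAreaRect(p[:,:2].astype(np.float32)*1000); return np.round(c,1),np.round(s,1),round(a,2),len(p)
def sel(D,box,z): 
    w=D["w"][box[1]:box[3],box[0]:box[2]].reshape(-1,3); return w[(w[:,2]>z[0])&(w[:,2]<z[1])]
jb=(100,215,245,310)
print("jig top",rect(sel(T,jb,(.132,.15))),"scene",rect(sel(S,(385,250,510,350),(.134,.146))))
print("jig base",rect(sel(T,jb,(.008,.018))),"scene",rect(sel(S,(385,250,510,350),(.008,.018))))
print("can hump",rect(sel(T,jb,(.146,.17))),"scene",rect(sel(S,(385,250,510,350),(.148,.17))))
p=sel(T,jb,(.146,.17));print("hump z",np.percentile(p[:,2],[5,50,95]) if len(p) else 0)
for n,b in(("near",(140,330,220,370)),("far",(130,145,205,185))):
    p=sel(T,b,(.03,.3));print(n,rect(p),p[:,2].max())
g=cv2.inRange(T["im"],(0,0,0),(45,45,45))
w=T["w"][205:315,250:372][g[205:315,250:372]>0]; print("mat",rect(w),np.median(w[:,2]))
sb=(425,185,530,310);ss=(140,165,250,290)
for D,b,n in((T,sb,"top"),(S,ss,"scene")):
    print(n,"base",rect(sel(D,b,(.008,.017))))
    p=sel(D,b,(.195,.24)); print("rod+post",rect(p)); print(np.round(p[::max(1,len(p)//14)],3).tolist())
    p=sel(D,b,(.245,.36)); print("keeper",rect(p)); print(np.round(p[::max(1,len(p)//10)],3).tolist())
for n,b in (("bottle",(395,140,435,195)),("brush",(310,120,338,205)),):
    p=sel(T,b,(.012,.3));print(n,rect(p),p[:,2].max())
A=cv2.resize(S["im"][225:345,385:510],None,fx=3.2,fy=4);B=cv2.resize(S["im"][165:290,145:245],None,fx=4,fy=3.84)
save("crop1.png",np.hstack([A,B]))
E
```

```text
jig top (array([476.2, 306.4]), array([ 55.2, 175.6]), 5.27, 1028) scene (array([478.9, 308.1]), array([ 58.1, 174.4]), 5.21, 845)
jig base (array([475.1, 295.2]), array([164.5, 229.7]), 10.72, 2443) scene (array([422.7, 302.8]), array([246.4, 200.2]), 5.36, 1821)
can hump (array([476.9, 306. ]), array([16.9, 40.5]), 5.14, 183) scene (array([480.5, 308.7]), array([17.5, 40.9]), 6.1, 146)
hump z [0.14774818 0.1532226  0.15731839]
near (array([293.9, 286.3]), array([ 30.2, 125. ]), 14.14, 1032) 0.11596930483101324
far (array([682.9, 330.9]), array([127.1,  29.9]), 87.63, 1116) 0.11636882991724726
mat (array([497.4,  29.3]), array([148.8, 217.4]), 19.97, 4184) nan
top base (array([ 502. , -337.1]), array([164.2, 173.7]), 74.43, 2608)
rod+post (array([ 479.1, -305.7]), array([23.7, 99. ]), 80.04, 381)
[[0.529, -0.305, 0.239], [0.516, -0.313, 0.24], [0.514, -0.311, 0.235], [0.513, -0.303, 0.222], [0.51, -0.319, 0.229], [0.508, -0.309, 0.22], [0.502, -0.313, 0.219], [0.493, -0.305, 0.22], [0.484, -0.299, 0.219], [0.476, -0.301, 0.222], [0.467, -0.297, 0.218], [0.46, -0.3, 0.218], [0.451, -
[... 657 characters left out ...]
-0.3, 0.236], [0.528, -0.317, 0.235], [0.523, -0.3, 0.232], [0.527, -0.312, 0.227], [0.528, -0.316, 0.22], [0.529, -0.317, 0.215], [0.526, -0.324, 0.204], [0.517, -0.3, 0.198], [0.529, -0.312, 0.197]]
keeper (array([ 531.9, -311.1]), array([30.3, 27.7]), 2.05, 213)
[[0.539, -0.323, 0.333], [0.544, -0.319, 0.328], [0.545, -0.313, 0.322], [0.538, -0.312, 0.309], [0.537, -0.308, 0.301], [0.532, -0.308, 0.288], [0.532, -0.316, 0.274], [0.532, -0.309, 0.267], [0.521, -0.306, 0.253], [0.526, -0.314, 0.249], [0.524, -0.299, 0.245]]
bottle (array([ 702.2, -219.2]), array([ 55., 119.]), 45.88, 888) 0.15441671332711449
brush (array([711.6,  -3.4]), array([ 41., 181.]), 88.26, 997) 0.025781188948890966
```

View pics/crop1.png

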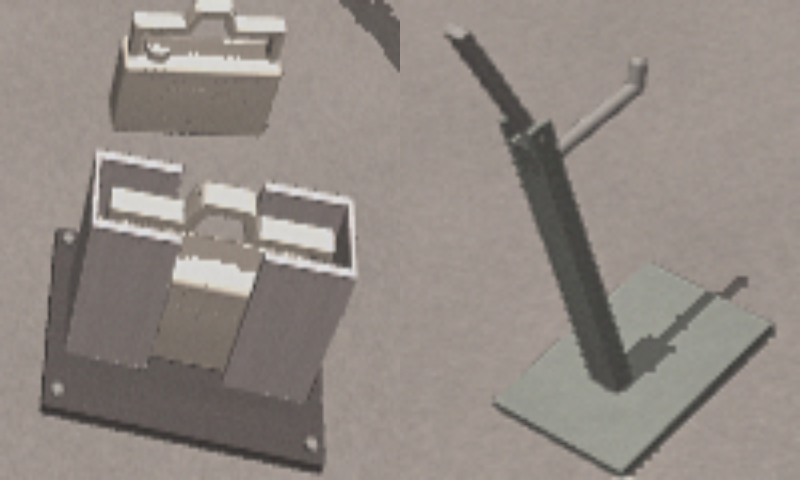

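The crop shows the jig's can with only its raised middle free, and it is bigger than the loose one above it. The right half shows the stand, with its keeper leaning back from the hook. I'll go over the hump and refine with the wrist camera.

```bash
cat >> h.py <<'E'
def q(yaw):
    c,s=np.cos(yaw),np.sin(yaw)
    return Ro.from_matrix(np.array([[-s,c,0],[c,s,0],[0,0,-1.]]).T).as_quat()
def rect(p):
    c,s,a=cv2.minAreaRect(p[:,:2].astype(np.float32)*1000); return np.round(c,1),np.round(s,1),round(a,2),len(p)
def zs(w,z,lo=None,hi=None):
    p=w.reshape(-1,3); p=p[(p[:,2]>z[0])&(p[:,2]<z[1])]
    return p if lo is None else p[(p[:,:2]>lo).all(1)&(p[:,:2]<hi).all(1)]
E
python3 - <<'E'
from h import *
yaw=np.deg2rad(5.2)
command_gripper(0.06,60)
r.reach([.4785,.3073,.29],q(yaw))
im,w=cloud("wrist"); save("w1.png",im); np.savez("w1.npz",im=im,w=w)
lo,hi=(.40,.2),(.56,.42)
print("hump",rect(zs(w,(.147,.17),lo,hi)),np.median(zs(w,(.15,.17),lo,hi)[:,2])); print("pockets",rect(zs(w,(.134,.146),lo,hi)))
print(r.read_state()["time_s"],r.read_state()["joint_positions"],r.read_state()["contact_force"])
m=optics.camera_model("wrist");print(np.round(m["tool_from_camera"],3))
# mat centre, stand rod
for n in("top","scene"):
    m=optics.camera_model(n)
    if n=="top":
        K,R,t=map(np.array,(m["K"],m["R"],m["t"]));ray=R.T@np.linalg.inv(K)@[312,261,1];o=-R.T@t;print("mat",o+ray*(.006-o[2])/ray[2])
    D=np.load(n+".npz")["w"]
    p=zs(D,(.2,.2265),(.43,-.33),(.51,-.27))
    vx,vy,x0,y0=cv2.fitLine(p[:,:2].astype(np.float32),cv2.DIST_HUBER,0,.001,.001).ravel();print(n,"rod",vx,vy,x0,y0,np.rad2deg(np.arctan2(vy,vx)),np.percentile(p[:,2],90))
E
```

```text
hump (array([478.5, 307.4]), array([15.5, 41.2]), 5.08, 1123) 0.15414831915879057
pockets (array([477.8, 306.2]), array([ 54.1, 173.8]), 5.48, 5082)
1.7083 [4.38286478e-01 3.85232286e-01 1.28444742e+00 4.58881408e-04
 1.47260213e+00 3.44965182e-01] [-0.01880944  0.0255855  -0.02942759]
[[ 0.001 -0.949 -0.315  0.08 ]
 [ 1.     0.001  0.001 -0.   ]
 [-0.001 -0.315  0.949 -0.147]
 [ 0.     0.     0.     1.   ]]
mat [0.48658337 0.02276635 0.006     ]
top rod 0.9497187 -0.31310433 0.47741413 -0.3020655 -18.246412 0.22164949909393275
scene rod 0.9623015 -0.27198496 0.47313055 -0.29605955 -15.782418 0.2219161001834716
```

View pics/w1.png

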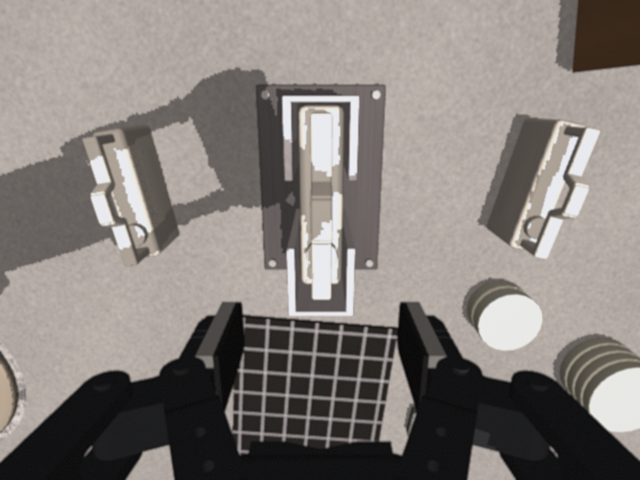

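The wrist view shows the can centred in the jig at (322,200) and agrees with the other cameras to about 1 mm. The neck is on the can's -y end. Grasp the hump and lift.

```bash
python3 - <<'E'
from h import *
yaw=np.deg2rad(5.15); Q=q(yaw); x,y=.4783,.3072
P=lambda s:(lambda t:print(s,round(t["time_s"],2),np.round(t["contact_force"],2),np.round(t["torque"],2),round(t["grip_width"],4),round(t["grip_force"],1),np.round(t["eef_pos"],4)))(r.read_state())
r.move_straight([x,y,.20],Q,.15)
print(r.move_straight([x,y,.157],Q,.06,max_force=8)); P("down")
command_gripper(0.0,70); P("grip")
print(r.move_straight([x,y,.172],Q,.03,max_force=15)); P("lift1")
E
```

```text
False
down 3.33 [-0.05 -0.02 -0.68] [ 0.01 -0.    0.01] 0.0598 0.0 [0.4785 0.3073 0.1572]
grip 3.92 [0.25 0.46 0.13] [-0.06  0.01  0.  ] 0.0001 0.0 [0.4783 0.3072 0.157 ]
False
lift1 4.58 [0.6  0.21 0.21] [-0.05 -0.03 -0.07] 0.0004 0.0 [0.4783 0.3072 0.172 ]
```

The fingers closed on nothing, so I'll look.

```bash
python3 - <<'E'
from h import *
im,w=cloud("wrist"); im2,w2=cloud("scene")
s=r.read_state();print(s["grip_width"],s["contact_force"])
A=im2[200:350,380:520]
save("look.png",np.hstack([cv2.resize(im,(427,320)),cv2.resize(A,(343,320))]))
for d in (w,w2):
  p=zs(d,(.134,.2),(.42,.2),(.54,.42)); print(rect(p),rect(zs(d,(.148,.17),(.42,.2),(.54,.42))))
E
```

```text
-4.687473358338152e-05 [-0.46746433 -0.96969093  1.00343363]
(array([477.6, 306.5]), array([ 54.3, 174. ]), 5.43, 12592) (array([477.3, 314.8]), array([15.8, 25.4]), 5.75, 1749)
(array([479. , 307.8]), array([ 58.7, 174.3]), 5.26, 1045) (array([479.8, 307.4]), array([19. , 41.5]), 7.93, 146)
```

View pics/look.png

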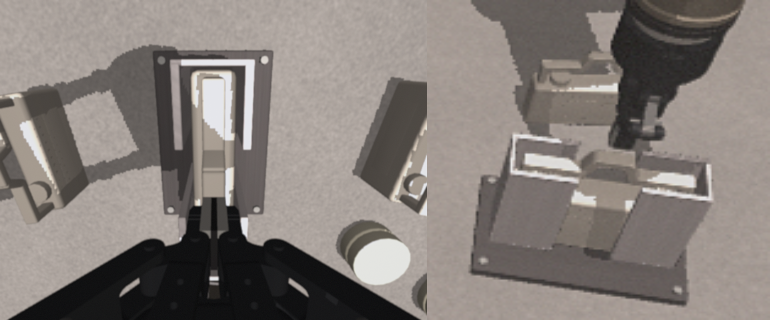

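```bash
python3 - <<'E'
from h import *
im,w=cloud("wrist"); im2,w2=cloud("scene"); s=r.read_state()
T=np.array(optics.camera_model("wrist")["tool_from_camera"]); K=np.array(optics.camera_model("wrist")["K"])
for z in(-.02,0,.006,.025):
    c=np.linalg.inv(T)@[0,0,z,1]; print(z,(K@(c[:3]/c[2]))[:2])
t=(w-np.array(s["eef_pos"]))@Ro.from_quat(s["eef_rot"]).as_matrix()
for v in range(290,480,12):
    print(v,np.round(t[v,[300,310,320,330,340]]*1000).tolist())
m=optics.camera_model("scene");K,R,tt=map(np.array,(m["K"],m["R"],m["t"]))
Rt=Ro.from_quat(s["eef_rot"]).as_matrix()
for z in(0,.025):
    c=K@(R@(Rt@[0,0,z]+s["eef_pos"])+tt); print("scene px",z,c[:2]/c[2])
dark=(im2.max(2)<60)&(np.abs(w2[...,0]-.478)<.06)&(np.abs(w2[...,1]-.307)<.08)&(w2[...,2]>.13)
print("lowest dark",np.round(sorted(w2[dark].tolist(),key=lambda a:a[2])[:10],3))
save("sc2.png",cv2.resize(im2[190:310,400:520],None,fx=5,fy=5))
E
```

```text
-0.02 [320.35411173 335.63207995]
0 [320.31487651 308.84485729]
0.006 [320.30480817 301.97085811]
0.025 [320.27693484 282.94078256]
290 [[-28.0, -12.0, 75.0], [-0.0, -5.0, 18.0], [0.0, -0.0, 17.0], [-0.0, 4.0, 18.0], [-29.0, 12.0, 76.0]]
302 [[-37.0, -12.0, 76.0], [10.0, -4.0, -14.0], [10.0, -0.0, -14.0], [10.0, 4.0, -13.0], [-36.0, 12.0, 75.0]]
314 [[7.0, -7.0, -17.0], [11.0, -4.0, -24.0], [11.0, -0.0, -24.0], [11.0, 3.0, -24.0], [6.0, 7.0, -15.0]]
326 [[6.0, -7.0, -24.0], [10.0, -3.0, -29.0], [11.0, -0.0, -31.0], [10.0, 3.0, -31.0], [10.0, 7.0, -30.0]]
338 [[11.0, -6.0, -39.0], [11.0, -3.0, -38.0], [11.0, -0.0, -38.0], [11.0, 3.0, -39.0], [11.0, 6.0, -39.0]]
350 [[13.0, -6.0, -48.0], [12.0, -3.0, -47.0], [8.0, -0.0, -41.0], [9.0, 3.0, -42.0], [11.0, 6.0, -45.0]]
362 [[11.0, -6.0, -51.0], [12.0, -3.0, -52.0], [5.0, -0.0, -42.0], [12.0, 3.0, -52.0], [11.0, 6.0, -51.0]]
374 [[12.0, -5.0, -57.0], [12.0, -3.0, -57.0], [-0.0, -0.0, -42.0], [10.0, 3.0, -55.0], [11.0, 5.0, -57.0]]
386 [[12.0, -5.0, -62.0], [9.0, -3.0, -58.0], [-5.0, -0.0, -41.0], [7.0, 3.0, -56.0], [12.0, 5.0, -62.0]]
398 
[... 356 characters left out ...]
0, -57.0], [-229.0, 0.0, 167.0], [-8.0, 3.0, -57.0], [8.0, 4.0, -74.0]]
446 [[9.0, -5.0, -78.0], [9.0, -2.0, -78.0], [-244.0, 0.0, 166.0], [-13.0, 3.0, -57.0], [10.0, 4.0, -79.0]]
458 [[11.0, -4.0, -84.0], [10.0, -2.0, -82.0], [12.0, -0.0, -84.0], [10.0, 2.0, -82.0], [10.0, 4.0, -82.0]]
470 [[11.0, -4.0, -86.0], [10.0, -2.0, -85.0], [10.0, -0.0, -85.0], [11.0, 2.0, -86.0], [11.0, 4.0, -86.0]]
scene px 0 [457.26240352 268.45672689]
scene px 0.025 [454.56599203 275.56572529]
lowest dark [[0.488 0.303 0.184]
 [0.482 0.298 0.185]
 [0.488 0.302 0.187]
 [0.489 0.31  0.187]
 [0.491 0.31  0.187]
 [0.491 0.312 0.188]
 [0.487 0.31  0.188]
 [0.491 0.314 0.189]
 [0.493 0.304 0.19 ]
 [0.495 0.308 0.191]]
```

View pics/sc2.png

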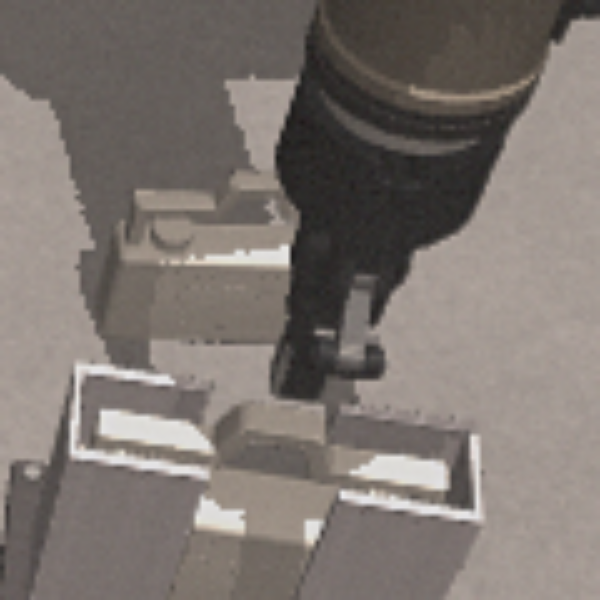

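The fingertips end near tool z ≈ -10 mm in both the wrist depth and the scene view: the tip is at scene (459,269), where a tip at +25 mm would show at row 276. The tips are therefore about 35 mm short of the stated extent. I'll check by a gentle touch on the hump top, which is at z = 0.155.

```bash
python3 - <<'E'
from h import *
Q=q(np.deg2rad(5.15)); x,y=.4783,.3072
D=np.load("w1.npz")["w"]
hit=r.move_straight([x,y,.125],Q,.02,max_force=4); s=r.read_state()
print(hit,np.round(s["eef_pos"],4),np.round(s["contact_force"],2),s["time_s"])
r.move_straight([x,y,.18],Q,.15)
for o in(.06,.03):
    command_gripper(o); s=r.read_state()
    im,w=cloud("wrist"); t=(w-np.array(s["eef_pos"]))@Ro.from_quat(s["eef_rot"]).as_matrix()*1000
    k=(t[...,0]>6)&(t[...,0]<14)&(np.abs(t[...,1])<50)&(t[...,2]<14)&(im.max(2)<110)
    p=t[k]; p=p[p[:,2]>-45]; print(o,s["grip_width"],"tip z",np.percentile(p[:,2],[50,95,99.5]),"y",np.percentile(p[p[:,2]>-30][:,1],[1,99]))
E
```

```text
True [0.4785 0.3072 0.1501] [ 0.46 -0.9   5.26] 6.0083
0.06 0.05976481361463006 tip z [-31.57320106 -16.18002323 -12.37518495] y [-42.97488508  42.90960838]
0.03 0.029978565990040028 tip z [-28.65943302 -12.04997514  -8.67508814] y [-28.03680264  28.0151176 ]
```

The touch came at TCP z = 0.150 on the 0.155 top, so the real tips are 5 mm behind the TCP and the grasp point is 24 mm behind it. I'll use that offset from here on.

```bash
cat >> h.py <<'E'
G=-0.024   # measured: grasp point relative to TCP along tool z
def P(s):
    t=r.read_state(); print(s,round(t["time_s"],2),"F",np.round(t["contact_force"],2),"M",np.round(t["torque"],2),"w",round(t["grip_width"],4),round(t["grip_force"],1),np.round(t["eef_pos"],4))
E
python3 - <<'E'
from h import *
Q=q(np.deg2rad(5.15)); x,y=.4783,.3072
command_gripper(.04)
print(r.move_straight([x,y,.150+G],Q,.06,max_force=8)); P("down")
command_gripper(0.0,70); P("grip")
if r.read_state()["grip_width"]>.012:
    print(r.move_straight([x,y,.165+G],Q,.03,max_force=15)); P("lift1")
E
```

```text
False
down 8.77 F [ 0.03 -0.12  0.38] M [-0.01 -0.01  0.03] w 0.0403 0.0 [0.4786 0.3073 0.1264]
grip 9.11 F [-1.73  0.09  4.22] M [ 0.01  0.11 -0.06] w 0.0144 68.9 [0.4785 0.3074 0.1266]
False
lift1 9.76 F [-0.53 -0.16 -4.79] M [0.06 0.06 0.04] w 0.0146 68.2 [0.4782 0.3072 0.1409]
```

```bash
python3 - <<'E'
from h import *
Q=q(np.deg2rad(5.15)); x,y=.4783,.3072
print(r.move_straight([x,y,.30],Q,.08,max_force=10)); P("up")
if r.read_state()["eef_pos"][2]>.29:
    X,Y=.487,.023; Q0=q(0.)
    r.move_straight([X,Y,.30],Q0,.2); P("over")
    z0=.006+.138+G
    r.move_straight([X,Y,z0+.015],Q0,.12); P("near")
    im,w=cloud("scene"); save("place.png",im[180:360,230:430])
    print(r.move_straight([X,Y,z0-.006],Q0,.02,max_force=3)); P("stood")
E
```

```text
False
up 11.9 F [-0.32 -0.24 -3.19] M [ 0.01  0.01 -0.08] w 0.0146 68.3 [0.4782 0.3071 0.2996]
over 13.47 F [-0.06  0.54 -3.81] M [0.04 0.01 0.  ] w 0.0146 68.3 [0.4869 0.0237 0.3   ]
near 15.0 F [-0.12 -0.41 -3.82] M [-0.03 -0.04  0.02] w 0.0149 68.3 [0.4874 0.023  0.1356]
True
stood 15.78 F [-0.82  0.32  5.58] M [-0.05  0.1   0.  ] w 0.0146 69.3 [0.4869 0.023  0.1206]
```

It stood as expected on contact at the nominal height. Release it, then look at the can and the stand with the wrist camera.

```bash
python3 - <<'E'
from h import *
X,Y=.487,.023; Q0=q(0.)
command_gripper(.05); P("open")
r.move_straight([X,Y,.26],Q0,.15)
im,w=cloud("wrist"); lo,hi=(.4,-.1),(.58,.14)
p=zs(w,(.13,.17),lo,hi); print("hump",rect(p),np.median(p[:,2]))
p=zs(w,(.117,.165),lo,hi); print("handle",rect(p)); p=zs(w,(.08,.097),lo,hi); print("body",rect(p))
np.savez("wm.npz",im=im,w=w)
r.reach([.475,-.30,.40],q(np.deg2rad(-15)))
im2,w2=cloud("wrist"); np.savez("ws.npz",im=im2,w=w2)
p=zs(w2,(.21,.2265),(.425,-.34),(.505,-.27)); f=cv2.fitLine(p[:,:2].astype(np.float32),cv2.DIST_HUBER,0,.001,.001).ravel()
print("rod",f,np.rad2deg(np.arctan2(f[1],f[0])),len(p),np.percentile(p[:,2],[50,90]))
p=zs(w2,(.008,.017),(.35,-.5),(.65,-.15)); print("base",rect(p))
P("t"); save("ws.png",np.hstack([cv2.resize(im,(400,300)),cv2.resize(im2,(400,300))]))
E
```

```text
open 16.21 F [-0.28  0.31 -0.4 ] M [-0.01 -0.01 -0.07] w 0.0498 0.0 [0.4859 0.0231 0.1196]
hump (array([486.6,  24.8]), array([ 15.9, 139.5]), 0.15, 1580) 0.14781179573791325
handle (array([486.6,  22.7]), array([ 16., 150.]), 0.2, 4560)
body (array([486.7,  23.7]), array([ 38.1, 157.9]), 0.22, 4324)
rod [ 0.9633535  -0.26823494  0.47311103 -0.29971153] -15.559262 936 [0.21855496 0.22005979]
base (array([ 500.9, -307.3]), array([108.8, 150. ]), 74.69, 7400)
t 18.72 F [0.45 0.03 0.92] M [-0.02 -0.01 -0.01] w 0.0499 0.0 [ 0.4754 -0.2987  0.3995]
```

View pics/ws.png

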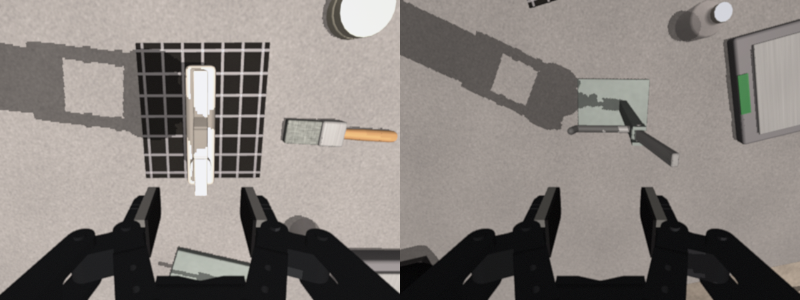

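Left: the can stands square on the mat, centred at about (0.487, 0.023), with the neck on the -y (lower) side, so I'll grip the +y side. Right: the stand's rod runs from (572,130) to the post at (632,130), with the keeper leaning to (675,158). Locate the seat along the rod, then grip.

```bash
python3 - <<'E'
from h import *
a=np.deg2rad(-15.45); d=np.array([np.cos(a),np.sin(a)]); n=np.array([-d[1],d[0]]); o=np.array([.4731,-.3012])
for k in("ws","top","scene"):
    w=np.load(k+".npz")["w"]
    def uv(z,lo=(.40,-.36),hi=(.60,-.25)):
        p=zs(w,z,lo,hi); e=p[:,:2]-o; return np.c_[e@d,e@n,p[:,2]]*1000
    A=uv((.20,.245)); t=A[(A[:,0]<-15)&(A[:,2]>224)]; print(k,"tip u,v",np.round(np.median(t,0),1),np.round(np.percentile(t,[2,98],0),1).tolist(),"min u",np.percentile(A[:,0],1))
    B=A[(A[:,2]>226)&(A[:,0]>20)]; print(" post u",np.round(np.percentile(B[:,0],[2,98]),1),"v",np.round(np.percentile(B[:,1],[2,98]),1))
    C=uv((.25,.345)); hi=C[C[:,2]>320]; print(" keeper end",np.round(np.median(hi,0),1), "v mid",np.round(np.percentile(C[:,1],[3,97]),1),"slope",np.round(np.polyfit(C[:,2]-243,C[:,0],1),3))
E
```

```text
ws tip u,v [-35.2   1.5 230.4] [[-40.9, -3.0, 224.4], [-30.7, 5.3, 232.9]] min u -39.27643269077078
 post u [41.  55.9] v [-8.9 13.4]
 keeper end [ 67.6   2.  330.3] v mid [-6.2  9.8] slope [ 0.259 45.582]
top tip u,v [-38.3   1.3 232. ] [[-42.8, -3.8, 225.1], [-32.2, 4.9, 235.5]] min u -41.61611259076439
 post u [38.5 53.4] v [-10.7  12.5]
 keeper end [6.550e+01 3.000e-01 3.303e+02] v mid [-9.4 10.4] slope [ 0.258 43.735]
scene tip u,v [-34.1   3.7 229.7] [[-39.4, -0.5, 224.7], [-28.7, 7.7, 235.6]] min u -38.86597519469896
 post u [41.5 58. ] v [-9.1 16.3]
 keeper end [ 71.5   6.  330.6] v mid [-3.6 12.9] slope [ 0.25  49.844]
```

Several cues agree on the seat: tip, post and hinge all put it at about (0.4677, -0.2982), with yaw about -15.4°. Take the can by its +y side.

```bash
python3 - <<'E'
from h import *
Q0=q(np.deg2rad(.2)); x,y=.4865,.0713
r.reach([x,y,.24],Q0)
r.move_straight([x,y,.14],Q0,.15)
print(r.move_straight([x,y,.124+G],Q0,.06,max_force=6)); P("down")
command_gripper(0.,115); P("grip")
print(r.move_straight([x,y,.139+G],Q0,.03,max_force=12)); P("lift1")
r.move_straight([x,y,.24],Q0,.12); r.hold(.2); P("up")
s=r.read_state(); im,w=cloud("wrist"); np.savez("wg.npz",im=im,w=w)
t=(w-np.array(s["eef_pos"]))@Ro.from_quat(s["eef_rot"]).as_matrix()*1000
k=(np.abs(t[...,1])<12)&(t[...,2]>-60)&(t[...,2]<15)&(im.min(2)>100)&(t[...,0]<25)&(t[...,0]>-100)
p=t[k]; 
h=[(x0,len(b),*np.round(np.median(b[:,1:],0),1)) for x0 in range(-100,30,5) for b in [p[np.abs(p[:,0]-x0)<2.5]] if len(b)>5]; print(h)
k2=(np.abs(t[...,1])<25)&(t[...,2]>0)&(t[...,2]<20)&(im.min(2)>100); b=t[k2]
print("bodytop slope z/x",np.polyfit(b[:,0],b[:,2],1),len(b))
im2,_=cloud("scene"); save("grip.png",np.hstack([cv2.resize(im,(400,300)),cv2.resize(im2[120:345,200:500],(400,300))]))
E
```

```text
False
down 21.85 F [ 0.16 -0.4   0.4 ] M [-0.04 -0.05 -0.01] w 0.05 0.0 [0.4867 0.0713 0.1001]
grip 22.27 F [-1.48 -0.11  4.81] M [-0.05  0.26 -0.01] w 0.0136 112.5 [0.4868 0.0713 0.1006]
False
lift1 22.93 F [ 0.45 -0.95 -3.57] M [ 0.17  0.03 -0.01] w 0.0136 112.2 [0.4864 0.0713 0.1149]
up 24.32 F [-0.13  0.43 -3.25] M [ 0.16 -0.01  0.  ] w 0.0132 112.3 [0.4863 0.0713 0.2394]
[(-80, 16, np.float64(-11.5), np.float64(11.1)), (-75, 22, np.float64(-11.4), np.float64(11.2)), (-70, 33, np.float64(-11.3), np.float64(11.2)), (-65, 36, np.float64(-10.8), np.float64(10.8)), (-60, 42, np.float64(-10.7), np.float64(10.7)), (-55, 7, np.float64(-10.6), np.float64(10.2)), (-30, 609, np.float64(-0.0), np.float64(-38.9)), (-25, 1385, np.float64(0.3), np.float64(-32.1)), (-20, 459, np.float64(0.3), np.float64(-27.6)), (-15, 456, np.float64(-0.1), np.float64(-27.7)), (-10, 507, np.float64(0.3), np.float64(-27.8)), (-5, 474, np.float64(-0.1), np.float64(-27.8)), (0, 513, np.float64(-0.1), np.float64(-27.8)), (5, 600, np.float64(-0.1), np.float64(-27.8)), (10, 785, np.float64(-0.1), np.float64(-27.9)), (15, 749, np.float64(-0.1), np.float64(-27.8)), (20, 820, np.float64(-0.1), np.float64(-27.8)), (25, 502, np.float64(0.1), np.float64(-27.6))]
bodytop slope z/x [4.35058522e-03 1.11995119e+01] 4158
```

View pics/grip.png

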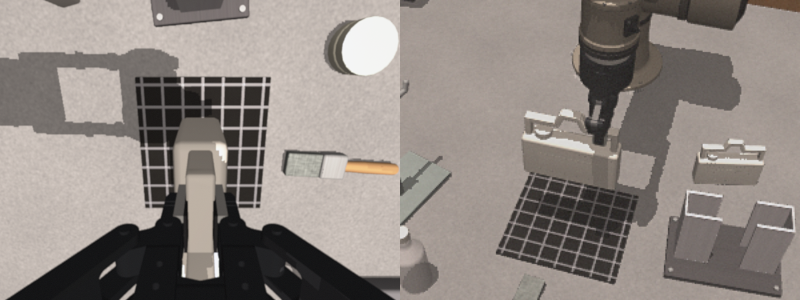

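The can is held level (slope 0.004) by its +y side, and the hump is free. The jig is empty in the scene view. Go to the hook.

```bash
cat >> h.py <<'E'
SA=np.deg2rad(-15.45); SD=np.array([np.cos(SA),np.sin(SA)]); SN=np.array([-SD[1],SD[0]]); SO=np.array([.4677,-.2982])
def st(u,v,z): return [*(SO+SD*u+SN*v),z]
E
python3 - <<'E'
from h import *
Q=q(SA); off=.048; zh=-.0373  # TCP z = hump underside + zh
r.move_straight(st(-.11,off,.24),Q,.2); P("pre")
r.move_straight(st(-.11,off,.243+zh),Q,.1); 
hit=r.move_straight(st(0,off,.243+zh),Q,.06,max_force=5); P("in"); print(hit)
if not hit:
    print(r.move_straight(st(0,off,.224+zh),Q,.04,max_force=4)); P("low")
im2,w2=cloud("scene"); im,_=cloud("top")
save("hook.png",np.hstack([cv2.resize(im2[130:280,120:270],(400,400),interpolation=2),cv2.resize(im[190:310,420:540],(400,400),interpolation=2)]))
E
```

```text
pre 26.14 F [ 0.75  0.13 -3.72] M [ 0.19 -0.06 -0.03] w 0.0142 112.3 [ 0.3746 -0.222   0.24  ]
in 28.62 F [-0.4  -0.41 -4.06] M [ 0.18 -0.11  0.01] w 0.0137 112.2 [ 0.4803 -0.2519  0.2058]
False
False
low 29.24 F [-0.21 -0.87 -3.31] M [ 0.15 -0.1   0.  ] w 0.0135 112.2 [ 0.4805 -0.252   0.1866]
```

View pics/hook.png

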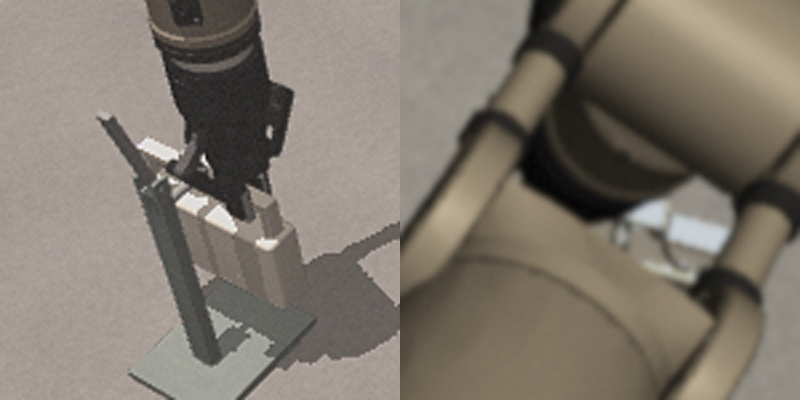

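The can is on the hook with the rod inside the arch, and nothing has touched. Lower it until the weight is taken.

```bash
python3 - <<'E'
from h import *
Q=q(SA); off=.048; zh=-.0373
print(r.move_straight(st(0,off,.214+zh),Q,.012,max_force=2.5)); r.hold(.2); P("seat")
E
```

```text
True
seat 30.07 F [ 1.07 -2.56  4.55] M [-0.51 -0.08  0.1 ] w 0.0136 113.3 [ 0.4803 -0.2521  0.181 ]
```

```bash
python3 - <<'E'
from h import *
Q=q(SA); off=.048
r.move_straight(st(0,off-.0007,.1818),Q,.01); P("relax")
command_gripper(.045); r.hold(.3); P("open")
print(r.move_straight(st(0,off-.0007,.30),Q,.08,max_force=5)); P("up")
r.move_straight(st(-.02,.06,.40),Q,.2)
im,w=cloud("wrist"); im2,w2=cloud("scene"); im3,_=cloud("top")
for a in(w,w2):
    p=a.reshape(-1,3); e=p[:,:2]-SO; u=np.c_[e@SD,e@SN,p[:,2]]
    k=(np.abs(u[:,0])<.012)&(u[:,2]>.198)&(u[:,2]<.236)&(np.abs(u[:,1])<.09); b=u[k]*1000
    L=b[(b[:,1]<-25)];R_=b[b[:,1]>25];H=b[np.abs(b[:,1])<12]
    print([ (len(c),np.round(np.median(c,0),1).tolist(),round(float(np.percentile(c[:,2],90)),1)) for c in(L,H,R_) if len(c)], np.round(np.percentile(b[:,1],[1,99]),1))
save("hung.png",np.hstack([cv2.resize(im,(400,300)),cv2.resize(im2[130:280,120:270],(300,300),interpolation=2)]))
P("t")
E
```

```text
relax 30.43 F [1.36 1.61 0.33] M [ 0.19 -0.29  0.04] w 0.0135 112.8 [ 0.4802 -0.2521  0.1815]
open 31.13 F [-0.11 -0.4  -0.07] M [-0.    0.03 -0.  ] w 0.0454 0.0 [ 0.4803 -0.2526  0.1818]
False
up 32.76 F [ 0.14 -0.62  0.37] M [ 0.03  0.07 -0.01] w 0.0446 0.0 [ 0.4801 -0.2525  0.2995]
[(726, [0.3, -50.7, 208.9], 209.8), (575, [-0.4, 0.3, 228.8], 229.9), (1057, [0.1, 51.9, 209.3], 210.3)] [-72.5  74.1]
[(111, [3.9, -49.6, 209.5], 211.5), (83, [5.4, 1.1, 229.5], 231.6), (167, [3.4, 54.4, 210.1], 212.6)] [-71.2  76.8]
t 33.58 F [-1.02 -0.12 -0.65] M [ 0.01  0.02 -0.02] w 0.0451 0.0 [ 0.4642 -0.235   0.3982]
```

View pics/hung.png

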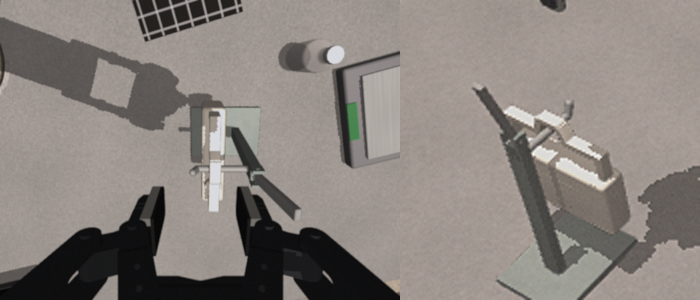

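The can hangs level: both side bars are at 209 mm and the hump top at 229 mm, so the rod is seated in the raised middle. Now the keeper.

```bash
python3 - <<'E'
from h import *
Q=q(SA-np.pi/2); v=.001
command_gripper(0.,40)
r.reach(st(.125,v,.42),Q); P("above")
r.move_straight(st(.125,v,.278),Q,.15)
hit=r.move_straight(st(.005,v,.278),Q,.06,max_force=10); P("push"); print(hit)
if not hit:
    print(r.move_straight(st(-.008,v,.252),Q,.04,max_force=8)); P("down")
    print(r.move_straight(st(-.008,v,.237),Q,.015,max_force=5)); P("press")
E
```

```text
above 35.47 F [-0.16 -0.34  0.33] M [ 0.01 -0.03  0.05] w 0.0001 0.0 [ 0.5884 -0.3304  0.4202]
push 38.72 F [ 0.13 -0.04  0.67] M [-0.01  0.07  0.02] w 0.0004 0.3 [ 0.4728 -0.2986  0.2779]
False
False
down 39.59 F [ 0.03  0.85 -0.63] M [0.01 0.02 0.03] w -0.0005 0.0 [ 0.4603 -0.2952  0.2521]
True
press 40.29 F [-0.3  -0.06  5.53] M [ 0.1   0.15 -0.08] w -0.0003 2.7 [ 0.4602 -0.2951  0.242 ]
```

Contact came at TCP 0.242, which puts the tip at 0.247, exactly the keeper's closed top. Retreat and verify.

```bash
python3 - <<'E'
from h import *
Q=q(SA-np.pi/2)
r.move_straight(st(-.008,.001,.40),Q,.15)
r.reach([.30,.05,.40],q(0.)); r.hold(.5)
im2,w2=cloud("scene"); im3,w3=cloud("top")
for a in(w2,w3):
    p=a.reshape(-1,3); e=p[:,:2]-SO; u=np.c_[e@SD,e@SN,p[:,2]]*1000
    k=(np.abs(u[:,1])<14)&(u[:,2]>238)&(u[:,2]<345)&(u[:,0]>-50)&(u[:,0]<100); b=u[k]; print("keeper u",np.percentile(b[:,0],[1,99]).round(1),"z",np.percentile(b[:,2],[2,50,98]).round(1),"slope",np.polyfit(b[:,0],b[:,2],1).round(3))
    k=(u[:,2]>203)&(u[:,2]<215)&(np.abs(u[:,0])<14); b=u[k]
    for m in(b[b[:,1]<-30],b[b[:,1]>30]): print(" side",len(m),np.median(m,0).round(1))
save("end.png",np.hstack([cv2.resize(im2[130:280,120:270],(400,400),interpolation=2),cv2.resize(im3[180:320,400:540],(400,400),interpolation=2)])); P("t")
S,T=np.load("scene.npz")["im"],np.load("top.npz")["im"]
for n,(a,b,c,d) in {"bottle":(140,195,395,435),"brush":(120,205,310,338),"caps":(70,185,225,300)}.items(): print(n,np.abs(im3[a:b,c:d].astype(int)-T[a:b,c:d]).mean().round(2))
E
```

```text
keeper u [-35.2  63.5] z [239.3 247.1 251.8] slope [-4.00000e-03  2.46664e+02]
 side 73 [  2.4 -57.2 209.8]
 side 135 [  2.9  55.1 210.1]
keeper u [-37.8  60. ] z [239.7 246.7 252.7] slope [1.10000e-02 2.46604e+02]
 side 226 [ -2.  -52.7 209.3]
 side 220 [ -2.6  51.9 209.8]
t 43.52 F [ 0.53 -0.01 -0.68] M [ 0.02 -0.04 -0.05] w 0.0 0.0 [0.3  0.05 0.4 ]
bottle 5.45
brush 6.03
caps 6.34
```

View pics/end.png

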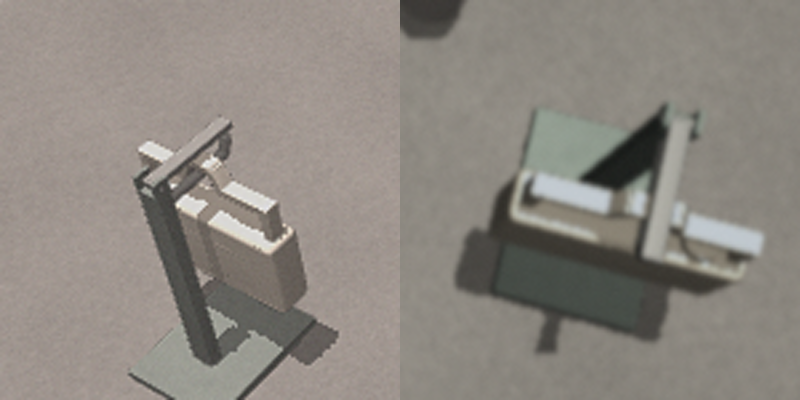

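The keeper is level over the hook (slope about 0, top at 247 mm). The can hangs straight and level, the bystanders are undisturbed and the arm is clear.

```bash
python3 -c "
from workcell import r
print(r.finish_job())"
```

```text
the job is handed in; nothing more can be done
None
```

The job is handed in at about 44 s: the can was lifted from the jig, stood on the mat and released, then hung by its raised middle on the hook; the keeper is level over it and the bottle, caps and brush were not touched.

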